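# Queue the flasks, then unlatch and hold up the imager's bridge

### The arm

A 6-joint arm with a two-finger parallel gripper is mounted at the origin on the work surface. World frame = base frame: x ahead of the robot, y to its left, z up, the work surface at z = 0. Lengths are in m, angles in rad, forces in N, time in s.
With the tool pointing down it reaches from about 0.325 to 0.9 m from the base axis. Payload 6.1 kg.
Tool frame: the origin (TCP) lies on the centre line of the jaws, within the pads' length; the fingertips stand 14 mm ahead of it and the grasp point (between the pads) lies 5 mm behind it; z points along the fingers, y is the line along which they close (so a half turn about z gives the same grasp; the last joint's range is limited). The gripper opens to 87 mm and grips with 3 to 60 N. Pads are 19 mm wide; open, the fingers measure 117 mm over their backs; the gripper's body (75 mm by 190 mm) begins 51 mm behind the grasp point.
Start: joints at [-1.311, 0.22, 1.526, -0, 1.395, -0.126], TCP at [0.235, -0.579, 0.237] pointing down, gripper open.
Joint ranges: [-2.98, 2.98], [-0.91, 2.08], [0.09, 2.57], [-1.24, 4.39], [0.2, 2.65], [-2.68, 2.68]. Speed limits (rad/s): [2.57, 2.57, 3.01, 3.14, 3.14, 3.14].

### API

Orientations are given as a unit quaternion [w, x, y, z].
In Python, from workcell import arm, fingers, vision, ticket gives the robot as it stands. Calls block until the motion is done:
- arm.reach(position, orientation): joint-space move of the TCP to a pose.
- arm.move_straight(position, attitude=None, rate=0.15): straight line of the TCP; attitude=None keeps the orientation; rate is the mean speed in m/s.
- arm.move_j(angles): joint-space move.
- fingers.grip(opening, force=None): opening from 0.0 (shut) to 1.0 (fully open); force is the grip in N (None keeps the last); returns when the fingers have stopped.
- arm.hold(seconds).
- arm.ik(position, orientation): joint angles nearest the present ones, or None.
- arm.observe(): the state.
- vision.grab_frame(name): name is "side" or "top" or "wrist"; returns the picture (420x560x3 uint8, red, green, blue); there is no depth.
- vision.get_calibration(name): a dict with "K" (3x3 intrinsics, pixels), "distortion" ([k1, k2, p1, p2, k3] as OpenCV has them; the pictures are not rectified), "rvec" (rotation vector, rad) and "tvec" (3), from world to camera coordinates, as OpenCV has them. Camera axes: x right, y down, z forward; pixel columns grow to the right and rows downward; lengths in m; the calibration is good to about 2 mm. A picture is of the moment at which its call begins: read the wrist's pose just before it. get_calibration takes no time and is no camera call; for the wrist camera it gives the pose at the moment of the call.
A pose or a line that the arm cannot do raises arm.PlanningError and nothing moves.
- ticket.close_job(): hands the job in; it is judged then, once.
The state is a dict: "t": time; "joints": joint angles; "qd": joint speeds; "tau": joint torques, N m; "tool_pos": TCP position; "tool_rot": TCP orientation; "force": force on the tool from outside, world axes, zero at the start; "wrist_torque": the same for the moment, N m; "gripper_width": opening from 0.0 (shut) to 1.0 (fully open); "finger_force": force on a finger pad.
Only numpy, scipy, OpenCV 4.12 (cv2) and the standard library are available. Lean on these libraries where they do the work, as an engineer would, in place of code of your own. Each camera call takes 0.05 s, during which the arm holds its last target. There are 200 camera calls.

### The job

Stand the two stray culture flasks in the two free bays of the sample shelf, upright and neatly in line and square with the flasks already there, and let go of them. Then, with the bridge of the cell imager still down, pull the latch on its coupler fully sideways against its spring, lift the bridge's front end off the ball to at least 8 cm above it, and finish still holding the bridge up there, quite still, so that I can change the flask on the stage. Leave everything else on the bench and on the stage where it is.

Things in the scene. Friction and masses are not known exactly. Their poses are not given: they have to be found in the camera images.
- flask_a: stray flask standing on the bench in front of the shelf: upright culture flask like the others: clear flat body 25 mm thick (local x) x 52 mm wide (local y) x 58 mm high, sloped shoulder, blue cap 24 mm across on top, 88 mm high over all, about 50 g; origin at the centre of its underside, z up
- flask_b: the other stray flask on the bench, same shape: upright culture flask like the others: clear flat body 25 mm thick (local x) x 52 mm wide (local y) x 58 mm high, sloped shoulder, blue cap 24 mm across on top, 88 mm high over all, about 50 g; origin at the centre of its underside, z up
- shelf: low grey sheet-metal sample shelf, fixed; deck 80 mm deep (local x) x 276 mm long (local y), its top 50 mm above the bench; four bays in one row along local y, each 64 mm clear between thin dividers 18 mm high; a 14 mm high lip along the back (local x 36 to 40 mm), front (local -x) open. Origin on the bench under the deck's middle
- bay0 (a point): middle of bay 0 on the deck (local +y end of the row), taken by a flask; bay axes as the shelf's. A flask in line stands with its origin here, its thin direction along the shelf's x
- bay1 (a point): middle of bay 1 on the deck, free at the start
- bay2 (a point): middle of bay 2 on the deck, taken by a flask
- bay3 (a point): middle of bay 3 on the deck (local -y end), free at the start
- row_flask_1: flask already standing in bay 0; same shape as the strays
- row_flask_2: flask already standing in bay 2; same shape as the strays
- imager: compact inverted cell imager, fixed: white housing 260 mm (local x) x 170 mm (local y), top at 75 mm, black stage at 83 mm; a post with a steel ball stud at its front (local -x), two cheeks with the bridge's hinge at its back (local +x). Origin on the bench under the housing's middle; local y to the left of someone facing its front
- ball (a point): centre of the steel ball, 25 mm diameter, on the front post, 157 mm above the bench
- bridge: white illumination bridge, 44 mm wide; at its front end an aluminium coupler (50 x 46 mm, top at 182 mm) sits over the ball. Origin on the back hinge axis (along local y), 205 mm behind the ball, 165 mm above the bench; axes as the imager's when down. The front swings up and back (turn about +y) to a stop at 0.9 rad. No stay: it falls when let go; lifting takes 2 to 4 N at the front
- bridge_hinge (a point): middle of the bridge's hinge axis (fixed to the imager)
- socket (a point): middle of the coupler's socket, on the bridge; at the ball's centre when the bridge is down
- latch (a joint): steel slide latch on the coupler, in m: 0 = home, its fork under the ball locks the bridge down. Pulled to the imager's local +y (where its plate bends down round the coupler) it grows to the stop at 0.024; clear of the ball from 0.017. Spring 4.5 N at home, 10 N at the stop; snaps home when let go. It rides on the bridge, which can be lifted by it
- latch_grip (a point): middle of the latch's upright steel tab, to be gripped: 14 mm thick along the slide direction (local y), 24 mm along local x, 34 mm high above the latch's flat top plate. When down the plate's top is at 186 mm, this point at 206 mm, the tab's top at 220 mm above the bench; it can turn between finger pads as the bridge rises; axes as the bridge's
- stage_flask: flask lying on the imager's black stage under the bridge, not to be touched; its origin is under its middle
- dishes: stack of two small petri dishes, 57 mm across, 27 mm high, on the bench between the stray flasks; origin under its middle
- mouse: black computer mouse 100 x 58 x 30 mm on a round mat; origin under its middle
- wash_bottle: white wash bottle 60 mm across with an orange cap and spout, 195 mm high, behind, between shelf and imager; origin under its middle
- tip_box: pipette tip box 88 x 123 x 70 mm, near the robot to the right; origin under its middle

How it is judged:
On the way, in this order (a step that is already met when the one before it is completed fails the run):
1. both stray flasks stand released in the two free bays, in line, with the bridge down (((x of flask_a in the frame of bay1 between -0.011 and 0.011 m and y of flask_a in the frame of bay1 between -0.0075 and 0.0075 m and z of flask_a in the frame of bay1 between -0.005 and 0.005 m) or (x of flask_a in the frame of bay3 between -0.011 and 0.011 m and y of flask_a in the frame of bay3 between -0.0075 and 0.0075 m and z of flask_a in the frame of bay3 between -0.005 and 0.005 m)) and angle between each of flask_a, flask_b's own z axis and vertical below 0.12 rad and angle between the x axis of each of flask_a, flask_b and the x axis of shelf, either way round below 0.2 rad and contact force between the fingers and flask_a below 0.1 N and ((x of flask_b in the frame of bay1 between -0.011 and 0.011 m and y of flask_b in the frame of bay1 between -0.0075 and 0.0075 m and z of flask_b in the frame of bay1 between -0.005 and 0.005 m) or (x of flask_b in the frame of bay3 between -0.011 and 0.011 m and y of flask_b in the frame of bay3 between -0.0075 and 0.0075 m and z of flask_b in the frame of bay3 between -0.005 and 0.005 m)) and contact force between the fingers and flask_b below 0.1 N and z of socket in the frame of ball below 0.008 m), for 0.2 s.
2. the latch is pulled aside while the bridge is still down (all of step 1 and value of joint latch above 0.016 m), for 0.1 s.
3. the bridge's front end is raised, held by the fingers (((x of flask_a in the frame of bay1 between -0.011 and 0.011 m and y of flask_a in the frame of bay1 between -0.0075 and 0.0075 m and z of flask_a in the frame of bay1 between -0.005 and 0.005 m) or (x of flask_a in the frame of bay3 between -0.011 and 0.011 m and y of flask_a in the frame of bay3 between -0.0075 and 0.0075 m and z of flask_a in the frame of bay3 between -0.005 and 0.005 m)) and angle between each of flask_a, flask_b's own z axis and vertical below 0.12 rad and angle between the x axis of each of flask_a, flask_b and the x axis of shelf, either way round below 0.2 rad and contact force between the fingers and flask_a below 0.1 N and ((x of flask_b in the frame of bay1 between -0.011 and 0.011 m and y of flask_b in the frame of bay1 between -0.0075 and 0.0075 m and z of flask_b in the frame of bay1 between -0.005 and 0.005 m) or (x of flask_b in the frame of bay3 between -0.011 and 0.011 m and y of flask_b in the frame of bay3 between -0.0075 and 0.0075 m and z of flask_b in the frame of bay3 between -0.005 and 0.005 m)) and contact force between the fingers and flask_b below 0.1 N and z of socket in the frame of ball above 0.075 m and contact force between the fingers and bridge above 0.5 N), for 0.2 s.
At the end, for the whole second after the job is handed in: Flasks released in bay1 and bay3: within 11 mm front to back, 7.5 mm sideways, tilt under 0.12 rad, square within 0.2 rad; socket over 75 mm above the ball (8 cm asked), the fingers hold the bridge (over 0.5 N), it turns under 0.06 rad/s (all of step 3 and angular speed of bridge below 0.06 rad/s); the arm keeps its last pose, push and grip.
It fails at once if a flask that was already on the shelf or on the imager's stage is shifted more than 20 mm (distance of any of row_flask_1, row_flask_2, stage_flask from where it was at the start of the episode above 0.02 m).
It fails at once if another thing on the bench (dishes, mouse, wash bottle, tip box) is shifted more than 30 mm (distance of any of dishes, mouse, wash_bottle, tip_box from where it was at the start of the episode above 0.03 m).
It also fails if it takes over 61 s, if anything falls off the work surface, if the arm or the gripper's body presses on something with over 40 N, if the wrist force passes 120 N, or if a joint passes its speed limit or range.

## Working session

There is one attempt and no reset: what is moved stays moved. The work goes in short steps, each a Python script; the robot and the scene stay as the last script left them, time stands still between calls to the robot, and variables do not carry over. Pictures are saved under pics/ and viewed, at most 10 in all, crops included, and the job is handed in when it is done.

```bash
mkdir -p pics; ls; python3 - <<'E'
from workcell import arm, fingers, vision, ticket
import cv2,numpy as np
for n in("side","top"):
    im=vision.grab_frame(n); cv2.imwrite(f"pics/{n}0.png",im[:,:,::-1])
    c=vision.get_calibration(n); print(n,c); R=cv2.Rodrigues(np.array(c["rvec"]))[0]; print(-R.T@np.array(c["tvec"]))
print(arm.observe())
E
```

```text
pics
side {'K': array([[531.11456455,   0.        , 281.4750425 ],
       [  0.        , 531.11456455, 212.88575086],
       [  0.        ,   0.        ,   1.        ]]), 'distortion': array([0.0262678, 0.       , 0.       , 0.       , 0.       ]), 'rvec': array([ 0.47048957, -2.60443525,  1.32606027]), 'tvec': array([0.53344017, 0.2218807 , 1.06178629])}
[0.22311254 0.86826409 0.81087473]
top {'K': array([[412.12493537,   0.        , 286.14352844],
       [  0.        , 412.12493537, 209.75784359],
       [  0.        ,   0.        ,   1.        ]]), 'distortion': array([-0.09788595,  0.        ,  0.        ,  0.        ,  0.        ]), 'rvec': array([ 2.15621122, -2.06240613,  0.21155575]), 'tvec': array([-0.01026316,  0.59114788,  1.07700548])}
[0.3580679  0.00350895 1.17527743]
{'t': 0.1, 'joints': array([-1.31110448e+00,  2.21159153e-01,  1.52749225e+00,  1.18797274e-05,
        1.39470550e+00, -1.26063637e-01]), 'qd': array([-0.00066428, -0.00208976, -0.00292916,  0.00096755, -0.00054101,
       -0.00123343]), 'tau': array([ 1.46779894e-03, -4.95944059e+01, -3.88518119e+01,  7.02379667e-02,
        5.15715417e-02, -4.72117313e-05]), 'tool_pos': array([ 0.23504478, -0.57854231,  0.23554162]), 'tool_rot': array([-8.80548933e-04,  9.81456501e-01,  1.91682962e-01, -5.30606258e-05]), 'force': array([ 0.21917718, -0.13009296, -0.00393757]), 'wrist_torque': array([ 0.03438565, -0.01795901, -0.08820888]), 'finger_force': 0.0, 'gripper_width': 1.0034418067845303}
```

View pics/top0.png

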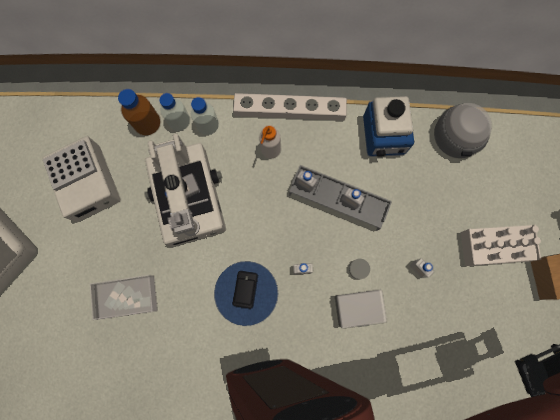

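View pics/side0.png

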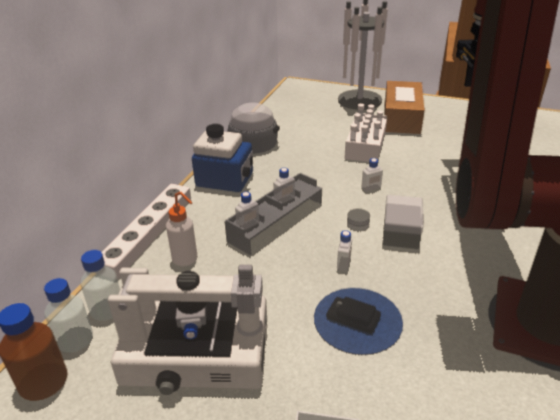

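```bash
cat > h.py <<'E'
import cv2,numpy as np
from workcell import arm, fingers, vision, ticket
from scipy.spatial.transform import Rotation as Ro
def cal(n):
    c=vision.get_calibration(n); return c["K"],c["distortion"],cv2.Rodrigues(np.array(c["rvec"]))[0],np.array(c["tvec"])
def ray(c,p):
    K,d,R,t=c; u=cv2.undistortPoints(np.array([[p]],float),K,d)[0,0]
    return -R.T@t, R.T@np.array([u[0],u[1],1.])
def onz(c,p,z):
    o,d=ray(c,p); return o+d*(z-o[2])/d[2]
def tri(ca,pa,cb,pb):
    o,d=ray(ca,pa);q,e=ray(cb,pb)
    s=np.linalg.lstsq(np.c_[d,-e],q-o,rcond=None)[0]; A=o+d*s[0];B=q+e*s[1]
    return (A+B)/2,np.linalg.norm(A-B)
def proj(c,X):
    K,d,R,t=c; return cv2.projectPoints(np.atleast_2d(np.array(X,float)),cv2.Rodrigues(R)[0],t,K,d)[0][:,0]
def blobs(im,lo,hi,amin=8):
    m=cv2.inRange(cv2.cvtColor(im,cv2.COLOR_RGB2HSV),lo,hi)
    n,l,s,c=cv2.connectedComponentsWithStats(m)
    return [(c[i].round(1),s[i,4]) for i in range(1,n) if s[i,4]>=amin]
def down(yaw): # tool z down, tool y axis at angle yaw in the world xy plane
    y=np.array([np.cos(yaw),np.sin(yaw),0]);z=np.array([0,0,-1.]);x=np.cross(y,z)
    q=Ro.from_matrix(np.c_[x,y,z]).as_quat(); return np.r_[q[3],q[:3]]
E
python3 - <<'E'
from h import *
for n in("top","side"):
    im=cv2.imread(f"pics/{n}0.png")[:,:,::-1].copy()
    for b in blobs(im,(100,110,60),(130,255,255)): print(n,*b)
im=cv2.imread("pics/top0.png")
a=cv2.resize(im[155:285,280:450],None,fx=4.4,fy=4.4,interpolation=cv2.INTER_CUBIC);cv2.imwrite("pics/c1.png",a)
a=cv2.resize(im[130:250,135:235],None,fx=5,fy=5,interpolation=cv2.INTER_CUBIC);cv2.imwrite("pics/c2.png",a)
E
```

```text
top [127.8  97.8] 279
top [167.  100.5] 177
top [198.5 104.8] 177
top [370.2 111.5] 39
top [391.8 140. ] 400
top [307.2 175.9] 32
top [354.6 194.1] 25
top [245.9 294.7] 1561
top [425.9 266.9] 27
top [302.6 264.5] 8
top [303.  270.3] 11
side [237.9 154.1] 247
side [196.2 157.1] 17
side [204.2 158.4] 8
side [211.2 159.3] 12
side [283.9 172.2] 9
side [245.3 196.9] 21
side [345.5 236.1] 10
side [ 91.3 257. ] 231
side [ 56.  289.1] 401
side [ 15.3 318.2] 796
side [190.1 328.6] 87
```

View pics/c1.png

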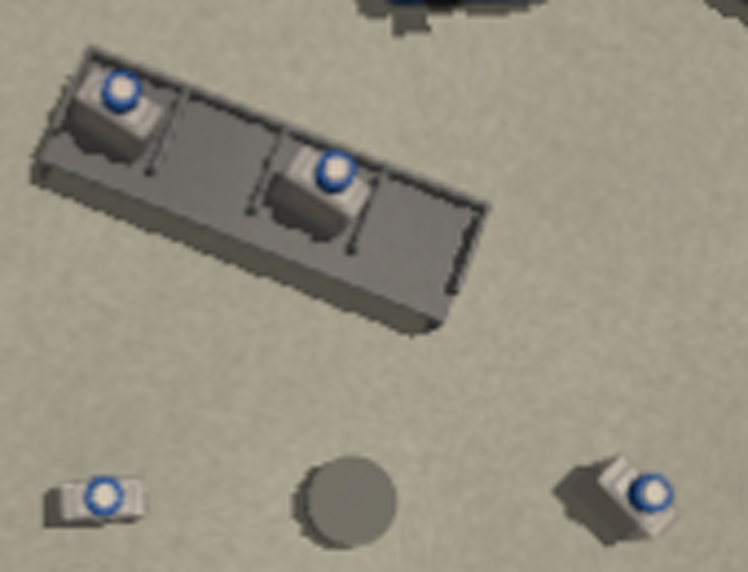

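View pics/c2.png

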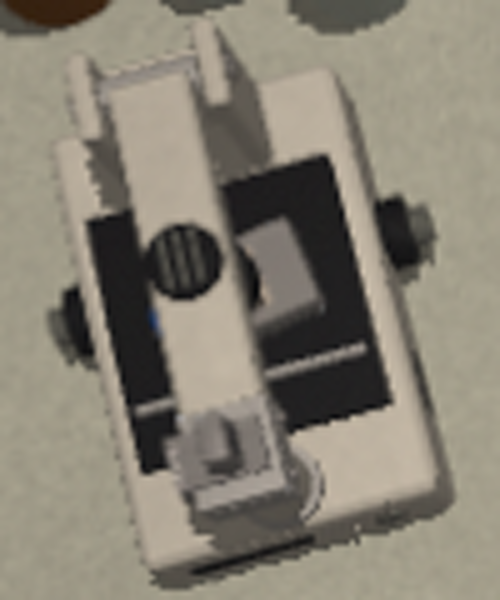

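```bash
python3 - <<'E'
from h import *
T=cal("top");S=cal("side")
f=lambda p,s,o:(np.array(p)+.5)/s-.5+np.array(o)
A=lambda p:f(p,4.4,(280,155)); B=lambda p:f(p,5,(135,130))
for n,p,z in [("r1",(121,90),.138),("r2",(337,170),.138),("fa",(104,495),.088),("fb",(653,493),.088)]: print(n,onz(T,A(p),z))
for n,p,z in [("FL",(40,165),.05),("FR",(440,325),.05),("BL",(92,48),.064),("BR",(487,207),.064)]: print(n,onz(T,A(p),z))
# body top corners/direction of strays, z~.058
print("fa wide",onz(T,A((62,495)),.058),onz(T,A((143,495)),.058))
for q in [(600,478),(625,455),(675,515),(650,542)]: print("fb c",onz(T,A(q),.058))
for n,p,z in [("tabtop",(215,425),.22),("HL0",(60,140),.075),("HL1",(150,575),.075),("stageFL",(143,472),.083),("stageFR",(390,405),.083),("stageBR",(325,157),.083),("stageBL",(88,222),.083)]: print(n,onz(T,B(p),z))
im=cv2.imread("pics/side0.png")
for i in range(1): cv2.imwrite("pics/c3.png",cv2.resize(im[255:390,105:275],None,fx=4.4,fy=4.4,interpolation=cv2.INTER_CUBIC))
E
```

```text
r1 [ 0.67015739 -0.03557931  0.138     ]
r2 [ 0.62683782 -0.16487979  0.138     ]
fa [ 0.43378187 -0.03598973  0.088     ]
fb [ 0.44795968 -0.36730339  0.088     ]
FL [0.64438624 0.01121219 0.05      ]
FR [ 0.55179725 -0.24550831  0.05      ]
BL [ 0.71963148 -0.01884846  0.064     ]
BR [ 0.62626594 -0.27252677  0.064     ]
fa wide [ 0.43474601 -0.01136192  0.058     ] [ 0.43690142 -0.0609715   0.058     ]
fb c [ 0.45853087 -0.34414448  0.058     ]
fb c [ 0.47338429 -0.36015886  0.058     ]
fb c [ 0.43732713 -0.3912495   0.058     ]
fb c [ 0.42019314 -0.37516626  0.058     ]
tabtop [0.53462441 0.27179281 0.22      ]
HL0 [0.72189345 0.4188496  0.075     ]
HL1 [0.47732338 0.34022827 0.075     ]
stageFL [0.53224474 0.34737754 0.083     ]
stageFR [0.57529116 0.21523322 0.083     ]
stageBR [0.71482267 0.26358273 0.083     ]
stageBL [0.67181462 0.39393087 0.083     ]
```

View pics/c3.png

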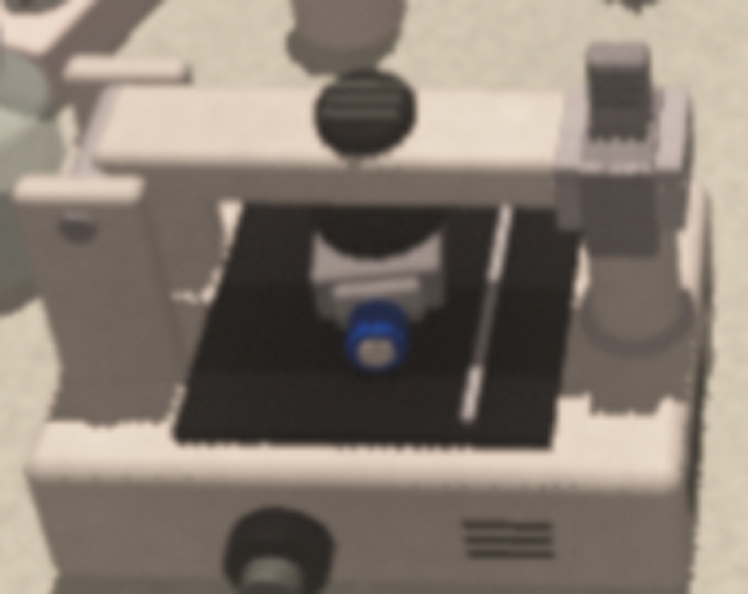

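```bash
python3 - <<'E'
from h import *
T=cal("top");S=cal("side")
f=lambda p,s,o:(np.array(p)+.5)/s-.5+np.array(o)
print("wash",onz(T,(269,131),.18), "dish",onz(T,f((350,500),4.4,(280,155)),.027))
print("tab",tri(T,f((215,425),5,(135,130)),S,f((619,56),4.4,(105,255))))
print("knob?",tri(T,f((183,262),5,(135,130)),S,f((365,95),4.4,(105,255))))
d=np.radians
P=[("fb",(.4478,-.3673),.12,-50),("b3",(.600,-.231),.2,-20),("fa",(.4340,-.036),.2,2),("b1",(.648,-.099),.2,-20),("tab",(.536,.272),.25,108),("tab2",(.536,.272),.25,-72)]
for n,xy,z,a in P: print(n,arm.ik([*xy,z],down(d(a))))
fingers.grip(1.0,20)
arm.reach([.4478,-.3673,.22],down(d(-50)))
c=cal("wrist");im=vision.grab_frame("wrist");cv2.imwrite("pics/w1.png",im[:,:,::-1]);np.savez("w1.npz",*c[:4])
print(proj(c,[(.4478,-.3673,.088),(.4478,-.3673,.0)]),arm.observe()["t"])
E
```

```text
wash [0.77166594 0.06815661 0.18      ] dish [ 0.44133829 -0.1935925   0.027     ]
tab (array([0.53164883, 0.27128262, 0.21810892]), np.float64(0.0067532038514672744))
knob? (array([0.62154035, 0.30326731, 0.19622235]), np.float64(0.002045140984195569))
fb [-8.23088792e-01  2.22932889e-01  1.75262975e+00 -4.44089210e-16
  1.16603002e+00  4.95758345e-02]
b3 [-4.90067946e-01  2.88635875e-01  1.51432486e+00 -4.44089210e-16
  1.33863192e+00 -1.41002096e-01]
fa [-2.64240519e-01 -2.20861003e-01  2.03734500e+00 -4.44089210e-16
  1.32510865e+00 -2.99147104e-01]
b1 [-2.71799693e-01  3.17847338e-01  1.47822963e+00 -4.44089210e-16
  1.34551569e+00  7.72661578e-02]
tab [ 3.38456600e-01  1.55083335e-01  1.57591767e+00 -4.44089210e-16
  1.41059165e+00 -1.54649899e+00]
tab2 [ 3.38456600e-01  1.55083335e-01  1.57591767e+00 -4.44089210e-16
  1.41059165e+00  1.59509366e+00]
[[282.84403328 201.64316915]
 [282.69922862 180.92310159]] 1.5167
```

View pics/w1.png

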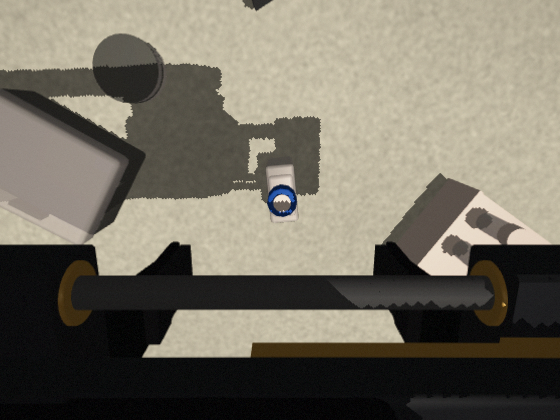

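```bash
cat >> h.py <<'E'
def pick_place(src,ya,dst,yb,zt=.24):
    d=np.radians
    arm.reach([*src,.13],down(d(ya)))
    arm.move_straight([*src,.040],rate=.12)
    fingers.grip(0.0,15); print("w",arm.observe()["gripper_width"]*87,arm.observe()["finger_force"])
    arm.move_straight([*src,zt],rate=.25)
    arm.reach([*dst,zt],down(d(yb)))
    arm.move_straight([*dst,.100],rate=.2)
    arm.move_straight([*dst,.0915],rate=.05)
    o=arm.observe();print(o["tool_pos"],o["force"],o["gripper_width"]*87)
    fingers.grip(0.6); arm.move_straight([*dst,zt],rate=.25)
    print(arm.observe()["t"])
E
python3 - <<'E'
from h import *
pick_place((.4478,-.3673),-50,(.600,-.231),-20)
arm.reach([.434,-.036,.22],down(0.03))
c=cal("wrist");im=vision.grab_frame("wrist");cv2.imwrite("pics/w2.png",im[:,:,::-1])
print(proj(c,[(.434,-.036,.088),(.434,-.036,0)]))
T=cal("top");im=vision.grab_frame("top")
a=cv2.resize(im[155:285,280:450],None,fx=4.4,fy=4.4,interpolation=cv2.INTER_CUBIC)
ww=cv2.resize(cv2.imread("pics/w2.png"),None,fx=.5,fy=.5)
cv2.imwrite("pics/m1.png",np.vstack([cv2.resize(a[:,:,::-1],(560,428))[:340],np.hstack([ww,ww*0])]))
E
```

```text
w 25.059241169432873 15.000009422656149
[ 0.6000136  -0.23096822  0.09168494] [ 0.04161255  0.7749343  -1.37273472] 25.151100320038815
8.3667
[[282.97472264 203.45011402]
 [282.83117329 182.34130196]]
```

View pics/m1.png

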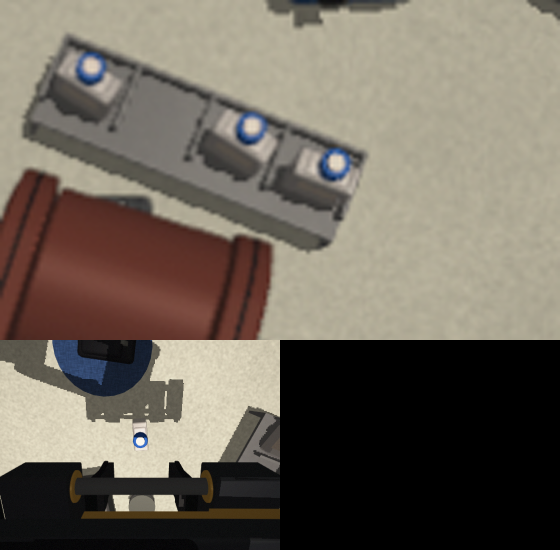

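```bash
python3 - <<'E'
from h import *
pick_place((.434,-.0345),2,(.648,-.099),-20)
T=cal("top")
arm.reach([.50,.12,.33],down(np.radians(-20)))
im=vision.grab_frame("top");cv2.imwrite("pics/top2.png",im[:,:,::-1])
for b in blobs(im[150:220,285:395].copy(),(100,110,60),(130,255,255),4): 
    X=onz(T,b[0]+[285,150],.134)[:2]-[.636,-.132]; u=np.array([.940,-.340]);v=np.array([.340,.940]); print(b,X@u,X@v)
a=cv2.resize(im[155:245,280:400],None,fx=6,fy=6,interpolation=cv2.INTER_CUBIC)
cv2.imwrite("pics/c4.png",a[:,:,::-1])
E
```

```text
w 25.38637019295256 14.999985750764608
[ 0.64799699 -0.09900186  0.09163231] [ 0.26385297  0.60248089 -0.83301686] 25.220469597295324
15.9417
(array([22.2, 25.9]), np.int32(32)) -0.0015195657765909483 0.10146119335005441
(array([46.2, 34.6]), np.int32(32)) 0.0005199989454283838 0.034577640235407416
(array([69.4, 44.1]), np.int32(27)) -0.00019145833185121343 -0.03070478302789556
(array([95.9, 54.5]), np.int32(34)) 0.000231926609918498 -0.1044880409271164
```

View pics/c4.png

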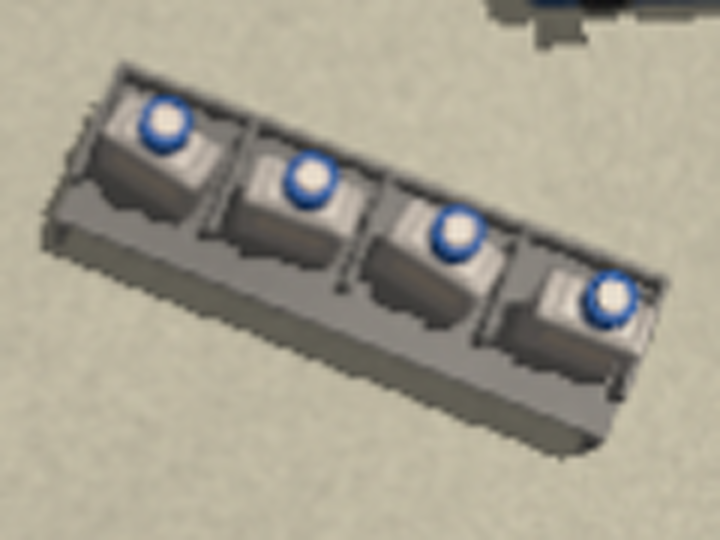

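```bash
python3 - <<'E'
from h import *
T=cal("top");S=cal("side")
u=np.array([.940,-.340]);v=np.array([.340,.940])
for p in [(252,122),(387,175),(523,228),(207,235),(343,290),(480,342)]:
    X=onz(T,(np.array(p)+.5)/6-.5+[280,155],.067)[:2]-[.636,-.132]; print(X@u,X@v)
im=vision.grab_frame("side");cv2.imwrite("pics/side2.png",im[:,:,::-1])
cv2.imwrite("pics/c5.png",cv2.resize(im[150:255,215:335],None,fx=5.7,fy=5.7,interpolation=cv2.INTER_CUBIC)[:,:,::-1])
# look at the latch
arm.reach([.535,.272,.34],down(np.radians(108)))
c=cal("wrist");im=vision.grab_frame("wrist");cv2.imwrite("pics/w3.png",im[:,:,::-1])
import pickle;pickle.dump(c,open("w3.pkl","wb"))
print(proj(c,[(.535,.272,.22)]),arm.observe()["t"])
E
```

```text
0.036222510811900685 0.06970865901078716
0.03640708554950563 0.00229070887637451
0.03685959820483434 -0.06518641328722966
-0.022327002602173317 0.06912528909956454
-0.022632867177193577 0.0016481926867407464
-0.02139379474946703 -0.0653782645303884
[[282.28409195 208.81503796]] 18.9
```

View pics/c5.png

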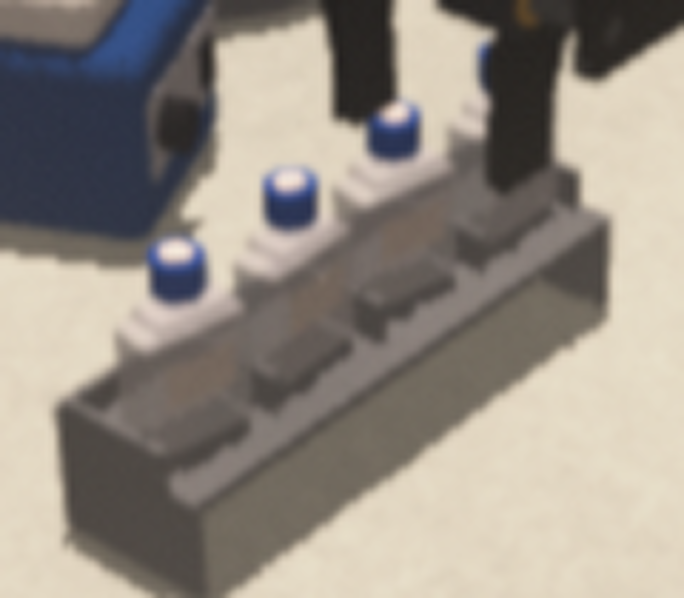

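View pics/w3.png

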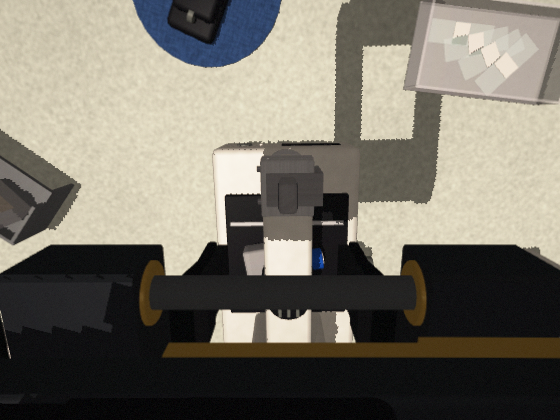

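```bash
python3 - <<'E'
from h import *
import pickle
S=cal("side");u=np.array([.940,-.340]);v=np.array([.340,.940])
for n,p,z in [("FL",(203,508),.05),("FR",(608,222),.05),("r1",(175,247),.138),("a",(291,178),.138),("r2",(396,110),.138)]:
    X=onz(S,(np.array(p)+.5)/5.7-.5+[215,150],z)[:2]-[.636,-.132]; print(n,X@u,X@v)
im=cv2.imread("pics/side2.png")
c=pickle.load(open("w3.pkl","rb"))
for p in [(288,195),(278,195),(298,195),(288,178),(288,212)]: print(onz(c,p,.22))
print("coupler L/R",onz(c,(263,195),.186),onz(c,(322,195),.186)) 
g=cv2.cvtColor(cv2.imread("pics/w3.png"),cv2.COLOR_BGR2GRAY)
print(g[195,255:330].tolist()); print(g[150:225,288].tolist())
E
```

```text
FL -0.03994427134370646 0.13466815626869094
FR -0.038245446939677 -0.1353120789708608
r1 0.004884920023152297 0.0972620846283501
a 0.0035432843899600615 0.029554161633848962
r2 0.005212020843329546 -0.039184803732397244
[0.52352266 0.27277889 0.22      ]
[0.5258203  0.26567083 0.22      ]
[0.52122527 0.27988676 0.22      ]
[0.51130776 0.26877756 0.22      ]
[0.53604273 0.27687998 0.22      ]
coupler L/R [0.53717622 0.25561424 0.186     ] [0.52189249 0.30290008 0.186     ]
[17, 19, 15, 18, 15, 24, 86, 89, 92, 91, 93, 77, 64, 61, 66, 65, 64, 64, 65, 64, 64, 64, 63, 36, 61, 68, 66, 68, 70, 68, 67, 69, 68, 67, 68, 65, 66, 70, 70, 67, 65, 61, 41, 65, 65, 64, 63, 64, 61, 63, 63, 63, 63, 63, 63, 61, 63, 66, 64, 64, 63, 63, 64, 63, 63, 63, 62, 62, 21, 12, 14, 10, 10, 13, 6]
[94, 89, 88, 88, 94, 85, 80, 78, 80, 81, 87, 89, 95, 96, 96, 95, 94, 96, 94, 94, 92, 92, 92, 72, 68, 68, 69, 62, 61, 62, 61, 61, 59, 62, 61, 67, 68, 66, 68, 68, 70, 68, 68, 67, 66, 67, 67, 68, 68, 70, 69, 67, 66, 69, 64, 64, 66, 65, 66, 68, 68, 68, 69, 61, 86, 93, 98, 107, 108, 110, 111, 111, 111, 108, 110]
```

```bash
python3 - <<'E'
from h import *
import pickle
c=pickle.load(open("w3.pkl","rb")); print("cam",-c[2].T@c[3], c[2][2])
ex=np.array([.951,.309]);ey=np.array([-.309,.951])
C=onz(c,(287.5,195),.22)[:2]; print(C)
for s in (0,.004,.008,.012):
    for z in (.186,.22):
        P=[np.r_[C+ex*(s+i*.012)+ey*j*.007,z] for i,j in((-1,-1),(-1,1),(1,-1),(1,1))]
        print(s,z,proj(c,P).round(0).tolist())
g=cv2.cvtColor(cv2.imread("pics/w3.png"),cv2.COLOR_BGR2GRAY)
for col in (270,281,294,305,315): print(col,g[165:220,col].tolist())
T=cal("top"); g=cv2.cvtColor(cv2.imread("pics/top2.png"),cv2.COLOR_BGR2GRAY); print(g[206:236,168:194])
E
```

```text
cam [0.46729863 0.25026835 0.48638699] [ 0.24511722  0.07910413 -0.96626088]
[0.52363754 0.27242349]
0 0.186 [[279.0, 172.0], [295.0, 172.0], [279.0, 200.0], [295.0, 200.0]]
0 0.22 [[278.0, 179.0], [297.0, 179.0], [278.0, 211.0], [297.0, 210.0]]
0.004 0.186 [[279.0, 177.0], [295.0, 177.0], [279.0, 205.0], [295.0, 205.0]]
0.004 0.22 [[278.0, 184.0], [297.0, 184.0], [278.0, 216.0], [297.0, 216.0]]
0.008 0.186 [[279.0, 181.0], [295.0, 181.0], [279.0, 209.0], [295.0, 209.0]]
0.008 0.22 [[278.0, 190.0], [297.0, 190.0], [278.0, 221.0], [297.0, 221.0]]
0.012 0.186 [[279.0, 186.0], [295.0, 186.0], [279.0, 214.0], [295.0, 214.0]]
0.012 0.22 [[278.0, 195.0], [297.0, 195.0], [278.0, 226.0], [297.0, 226.0]]
270 [90, 94, 92, 92, 91, 91, 92, 93, 70, 65, 67, 68, 70, 67, 66, 68, 68, 70, 69, 69, 66, 70, 67, 67, 68, 66, 66, 69, 68, 66, 65, 64, 67, 64, 67, 65, 69, 70, 66, 70, 70, 72, 87, 88, 87, 87, 86, 89, 85, 86, 87, 97, 107, 107, 108]
281 [94, 94, 95, 97, 94, 94, 93, 93, 72, 66, 67, 66, 62, 60, 59, 64, 60, 61, 61, 60, 65, 67, 68, 69, 68, 67, 67, 66, 69, 69, 66, 67, 65, 63, 66, 66, 67, 63, 65, 68, 69
[... 3311 characters left out ...]
90  87  83
   83  82  82  81  80  80  81  81]
 [ 42  40  42  41  41  42  42  41  42  42  49  77  88  85  82  83  82  82
   81  80  81  81  81  85  86  91]
 [ 41  42  41  41  41  42  42  41  40  41  47  74  82  83  81  80  80  80
   81  83  86  88  91  92  92  92]
 [ 43  42  41  41  41  42  41  42  42  41  47  70  80  79  80  81  83  84
   89  92  93  94  93  93  92  91]
 [ 40  42  42  42  42  42  42  42  41  41  47  71  84  89  94  99  94  88
   89  90  92  92  93  91  91  89]
 [ 42  41  41  41  42  41  42  42  41  42  51  87 101 102 103 103 102  96
   90  89  89  89  89  88  87  85]
 [ 42  41  42  41  41  42  41  42  41  41  51  88 103 103 103 103 103 102
  102  95  91  87  86  85  88  88]]
```

```bash
python3 - <<'E'
from h import *
S=cal("side");ex=np.array([.951,.309]);ey=np.array([-.309,.951])
C=np.array([.527,.2730])
h=onz(S,(np.array((78,228))+.5)/4.4-.5+[105,255],.165)[:2]; print("hinge pin rel",(h-C)@ex,(h-C)@ey)
q=down(np.radians(108))
fingers.grip(.45,35)
arm.reach([*C,.25],q)
f0=arm.observe()["force"]
arm.move_straight([*C,.204],rate=.06)
o=arm.observe();print(o["tool_pos"],o["force"]-f0)
fingers.grip(0.0,35)
o=arm.observe();print(o["tool_pos"],o["force"]-f0,o["gripper_width"]*87,o["finger_force"],o["t"])
E
```

```text
hinge pin rel 0.20584559145242212 0.0428472104777191
[0.52724082 0.27309948 0.20435192] [-1.29401051  0.0915196  -0.16773627]
[0.52704417 0.27310643 0.20417679] [-1.219386   -0.17459895  0.4950169 ] 13.62322794021242 35.000008810311556 21.4083
```

```bash
python3 - <<'E'
from h import *
ey=np.array([-.309,.951]); C=np.array([.527,.2730])
f0=arm.observe()["force"]
for d in (.008,.016,.021,.024):
    arm.move_straight([*(C+ey*d),.204],rate=.05)
    o=arm.observe();F=o["force"]-f0;print(d,(o["tool_pos"][:2]-C)@ey,F[:2]@ey,F[2],o["gripper_width"]*87,o["finger_force"])
arm.hold(.2);print(arm.observe()["t"])
E
```

```text
0.008 0.006982267299048704 -5.59997743792165 -0.47316471817400174 13.860776913081484 35.00029865652323
0.016 0.014461488396717428 -7.377077853223412 1.1061503433582658 13.506771155088618 35.000407746993005
0.021 0.01912212997829264 -8.982304231066653 1.0261105922996299 13.969382934346399 35.00039488077164
0.024 0.0218690671321075 -9.704305033219605 1.7373520594875713 13.717946307156424 35.00038587022573
22.725
```

```bash
python3 - <<'E'
from h import *
ex=np.array([.951,.309]);ey=np.array([-.309,.951]); C=np.array([.527,.2730])
d=.026; arm.move_straight([*(C+ey*d),.204],rate=.03); arm.hold(.2)
o=arm.observe();print((o["tool_pos"][:2]-C)@ey,o["force"])
r,zz=.205,.044
for th in np.linspace(0,.48,7)[1:]:
    p=C+ey*d+ex*(r-r*np.cos(th)+zz*np.sin(th)); z=.204+r*np.sin(th)+zz*(np.cos(th)-1)
    arm.move_straight([*p,z],rate=.06)
    o=arm.observe();print(round(th,2),o["tool_pos"]-[*p,z],o["force"].round(1),o["gripper_width"]*87)
arm.hold(.5);im=vision.grab_frame("side");cv2.imwrite("pics/s5.png",im[:,:,::-1])
o=arm.observe();print(o["t"],o["tool_pos"],o["finger_force"])
# numeric check: front coupler / tab silhouettes, flask caps
T=cal("top");im=vision.grab_frame("top");cv2.imwrite("pics/t5.png",im[:,:,::-1])
for b in blobs(im[150:220,285:395].copy(),(100,110,60),(130,255,255),4): print(b)
E
```

```text
0.02363191788168675 [  1.16520049 -10.15346486   3.59724709]
0.08 [-0.00032483 -0.00277133 -0.0015498 ] [ 1.9 -9.6 -3.4] 13.762780810286953
0.16 [-0.00088036 -0.00293303 -0.0018393 ] [-0.6 -9.9 -2.1] 13.835089011361248
0.24 [-0.0011802  -0.00301646 -0.00182888] [ -2.3 -10.6  -2.1] 13.453561195927545
0.32 [-0.00127005 -0.00303557 -0.00165558] [ -3.3 -10.8  -0.6] 13.70407681869955
0.4 [-0.00121942 -0.00305048 -0.00146548] [ -3.  -11.6  -0.5] 13.797187533775759
0.48 [-0.00099723 -0.00298199 -0.00117797] [ -3.3 -11.2   1. ] 13.547232882619888
26.325 [0.55921771 0.30812175 0.29239186] 35.00001015141606
(array([22.4, 26.2]), np.int32(29))
(array([46.2, 34.6]), np.int32(32))
(array([69.5, 44.2]), np.int32(26))
(array([95.9, 54.5]), np.int32(34))
```

```bash
python3 - <<'E'
from h import *
S=cal("side");ex=np.array([.951,.309]);C=np.array([.527,.2730]);H=C+ex*.205
K=np.array([.6215,.3033]);x=(K-H)@ex;z=.196-.165
for th in(0,.40,.44,.48):
    p=K+ex*(x*np.cos(th)+z*np.sin(th)-x); print(th,proj(S,[[*p,.165-x*np.sin(th)+z*np.cos(th)]]))
for n in("side0","s5"):
    im=cv2.imread(f"pics/{n}.png");m=(im.max(2)<60).astype(np.uint8)[225:330,150:240]
    k,l,s,c=cv2.connectedComponentsWithStats(m)
    print(n,[(c[i]+[150,225],s[i].tolist()) for i in range(1,k) if s[i,4]>60])
E
```

```text
0 [[188.18005495 276.48202478]]
0.4 [[173.20823469 258.94599489]]
0.44 [[171.22639612 257.37289949]]
0.48 [[169.16716327 255.84565072]]
side0 [(array([187.4957265 , 284.66666667]), [28, 52, 20, 13, 117]), (array([183.13105925, 314.42010772]), [2, 77, 65, 28, 1114]), (array([226.35549872, 317.23273657]), [67, 78, 19, 27, 391])]
s5 [(array([201.37154989, 236.90233546]), [21, 0, 62, 30, 1413]), (array([172.98449612, 262.73643411]), [13, 28, 19, 17, 129]), (array([187.82624113, 283.67375887]), [24, 49, 28, 19, 282]), (array([166.2675367 , 314.98205546]), [2, 71, 31, 34, 613]), (array([209.75141243, 313.24858757]), [47, 72, 21, 33, 354]), (array([227.24081633, 313.77755102]), [67, 72, 20, 33, 490])]
```

```bash
python3 - <<'E'
from h import *
ex=np.array([.951,.309]);ey=np.array([-.309,.951]); C=np.array([.527,.2730]); r,zz=.205,.044
th=.54;p=C+ey*.026+ex*(r-r*np.cos(th)+zz*np.sin(th)); z=.204+r*np.sin(th)+zz*(np.cos(th)-1)
arm.move_straight([*p,z],rate=.04); arm.hold(1.0)
o=arm.observe();print(o["t"],o["tool_pos"],o["force"],o["finger_force"],abs(o["qd"]).max(),o["gripper_width"]*87)
print(ticket.close_job())
E
```

```text
27.8417 [0.56716966 0.31067795 0.30197448] [ -3.49187412 -10.82775331   1.12900062] 35.000214516185224 0.0022915480464612754 13.519232078808159
the job is handed in; nothing more can be done
None
```

Both stray flasks are released in the free bays in line with the row, and the job was handed in at about 28 s with the latch pulled and the gripper still holding the bridge up. By my measurements the bridge's front end is roughly 9–10 cm above the ball. The hand-in returned no verdict.

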